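Widen the lamp holder by one hole and snap the bar lamp in

ROBOT

A 7-joint arm with a two-finger parallel gripper is mounted at the origin on the work surface. World frame = base frame: x ahead of the robot, y to its left, z up, the work surface at z = 0. Lengths are in m, angles in rad, forces in N, time in s.
With the tool pointing down it reaches from about 0.425 to 0.95 m from the base axis. Payload 16.7 kg.
Tool frame: the origin (TCP) lies midway between the tips of the shut fingers; the grasp point (between the pads) lies bot.grip_depth behind it (bot.grip_depth is the distance from the TCP to the grasp point, in m); z points along the fingers, y is the line along which they close (so a half turn about z gives the same grasp; the last joint's range is limited). The gripper opens to 94 mm and grips with 3 to 60 N. Pads are 16 mm wide; open, the fingers measure 119 mm over their backs; the gripper's body (75 mm by 177 mm) begins 78 mm behind the grasp point.
Start: joints at [-1.401, 0.426, 0.074, 1.606, -0.034, 1.111, -0.067], TCP at [0.212, 0.641, 0.205] pointing down, gripper open.
Joint ranges: [-2.85, 2.85], [-0.5, 2.14], [-1.23, 1.37], [0.21, 2.46], [-1.02, 4.16], [0.16, 2.05], [-2.73, 2.73]. Speed limits (rad/s): [1.89, 1.89, 2.39, 2.39, 3.01, 3.01, 3.01].

INTERFACE

Orientations are given as a unit quaternion [x, y, z, w].
In Python, from workcell import bot gives the robot as it stands. The module is installed in compiled form; this text tells all that it offers.
- The arm moves only by the shell command python3 -m crank 'ROWS'. ROWS is JSON, a list of rows, each a list of 3 entries, a list of its own where there are three numbers: the finger opening in m, from 0 to 0.094, then the shift along the tool's x, y, z in m, then the turn about the tool's z in rad. In form: [[fingers, [dx, dy, dz], spin], ...]. A call has 1 to 20 rows; each row shifts and turns the commanded pose from where the row before left it, along the tool's axes as they then stand; what a row does not reach is not made up. A row lasts 1/8 s, in which the tool goes at most 62.5 mm and 10.7 degrees, less where a joint would pass 70% of its speed; a pose out of reach is approached as far as the arm can. A call is refused whole if a number of a shift passes 0.0625 or a number of a turn 0.188, either way. A call with a gripper value outside its range is refused whole. The fingers move at their own pace and stop on an object; the grip force is fixed at half the most. Time passes only in rows, so rows that do not move let the fingers close. It gives the time, the measured TCP pose, the force, the opening and the grip force at its end, in the units of the state.
- bot.state(): the state, without advancing time (a new reading comes with each control period).
- bot.camera(name): name is "scene" or "side" or "wrist"; returns a dict with "frame" (420x560x3 uint8, red, green, blue), "depth" (420x560 float32, m along the optical axis (not along the pixel's ray), 0 where there is no reading), "K" (3x3 intrinsics, pixels), "cam_to_world" (4x4, takes a point from camera to world coordinates). Camera axes: x right, y down, z forward; pixel columns grow to the right and rows downward; lengths in m; the calibration is good to about 2 mm. A picture is of the moment at which its call begins.
- bot.close_job(): hands the job in; it is judged then, once.
The state is a dict: "time_s": time; "joint_pos": joint angles; "dq": joint speeds; "joint_efforts": joint torques, N m; "position": TCP position; "tool_rot": TCP orientation; "force": force on the tool from outside, world axes, zero at the start; "wrist_torque": the same for the moment, N m; "gripper_width": finger opening in m; "grasp_force": force on a finger pad.
Only numpy, scipy, OpenCV 4.12 (cv2) and the standard library are available. Lean on these libraries where they do the work, as an engineer would, in place of code of your own. Each camera call takes 0.05 s, during which the arm holds its last target. There are 200 camera calls.

TASK

The clip holder on the plank is set one hole too short for the solar bar lamp. Press its spring pin in flush, pull the outer tube out until the pin snaps out again in the very next hole, then press the lamp, dark panel up, down between the two spring clips until it snaps home on both seats, and let go. Leave the other things on the plank where they are.

Things in the scene. Friction and masses are not known exactly. Their poses are not given: they have to be found in the camera images.
- holder: Steel lamp holder, screwed down, about 260 mm long and 125 mm high. Its origin is on the plank under the middle of the place where the lamp sits; z up, y runs along the tubes from the fixed post (at y = -70 to -140 mm) to the sliding end, x across them, towards the side where the pin sticks out. A square steel inner tube is fixed to the post; a square aluminium outer tube (30 x 30 mm, axis 53 mm above the plank, free space under it) slides on it along y.
- tube (a joint): How far the outer tube is pulled out along the holder's +y, in m. 0 = pin in the starting hole; the holes lie 30 mm apart, so the next hole is at 0.030 and a last, wrong one at 0.060. Play in a hole is 1 mm either way. Sliding takes 2 N of friction, plus some 5 N to start past the pressed pin. While the pin is out it locks the tube.
- pin (a joint): How far the spring pin is pressed in, in m: 0 = fully out (its tip 6 mm proud of the tube's side), 0.006 = flush with the side, about 0.008 = under the tube's wall between holes. The spring pushes with 2.5 N when out and 5.5 N when flush. Its end is chamfered: pressed flush, it ducks under the wall as the tube starts to slide.
- pin_tip (a point): Middle of the tip of the pin, a 12 mm round steel stud sticking out level from the +x side of the outer tube, 7 mm to +y of the holder's middle and 53 mm above the plank. It does not travel with the tube. The opposite side of the tube is plain, 36 mm from the tip of the pin while it is out, so a grasp across the tube at this place presses the pin flush and holds the tube. A squeeze of 20 to 40 N is plenty.
- tube_grip (a point): Point on the axis of the outer tube, in the middle of its starting hole (level with the pin at the start); it travels with the tube. Axes as the holder's. At +y of it the tube is free for 35 mm, then comes the sliding seat; at -y it is free for 70 mm.
- lamp_seat (a point): Fixed point at the height of the seats (92 mm above the plank) in the middle between the two clips when the tube is in the right hole; the lamp's origin belongs here, its y along the holder's y (either way round). Axes as the holder's. Each seat is a small block 24 mm wide and 16 mm long, centred 80 mm from here along y; the outer tube's top is 24 mm below.
- clip_fixed_lip (a point): Middle of the rounded lip (8 mm thick, 28 mm wide) of the clip on the fixed post, 109 mm above the plank and 100 mm to -y of the seat's middle. The clip is an upright steel leaf that gives outwards about its foot; its flared mouth ends 119 mm above the plank.
- clip_sliding_lip (a point): The same lip of the clip on the outer tube, facing the other. The lips' middles stand 170 mm apart at the start and 200 mm apart in the right hole, in which the lamp's ends must spread each about 5 mm; pushing the lamp down between them takes some 8 to 15 N, then it drops 5 mm onto the seats and the lips close over its ends.
- lamp: Solar bar lamp, white plastic bar with grey ends and a dark solar panel along the top, lying loose on the plank, panel up, 0.14 kg. 200 mm long along its y from ridge to ridge, 26 mm wide along x, 24 mm high. Both ends are chamfered at 45 degrees above and below to a level ridge at mid height; the full section runs 88 mm either way. Origin at the centre of its underside, z up out of the panel.
- blue_cup: A bystander: the blue plastic cup; origin at the centre of its underside.
- egg_cup: A bystander: the egg cup; origin at the centre of its underside.
- teaspoon: A bystander: the teaspoon; origin at the centre of its underside.
- tin_box: A bystander: the round tin box; origin at the centre of its underside.
- mug: A bystander: the mug; origin at the centre of its underside.
- jar: A bystander: the glass jar; origin at the centre of its underside.
- salt: A bystander: the salt cellar; origin at the centre of its underside.

How it is judged:
By the outcome, as a careful person would: the job done as asked, in the order asked, and still so for the second after the job is handed in, with the robot touching nothing.
It also fails if it takes over 51 s, if anything falls off the work surface, if the arm or the gripper's body presses on something with over 40 N, if the wrist force passes 120 N, or if a joint passes its speed limit or range.

## Working session

There is one attempt and no reset: what is moved stays moved. The work goes in short steps, Python scripts to look and compute and a shell command to move; the robot and the scene stay as the last step left them, time stands still between calls to the robot, and variables do not carry over. Pictures are saved under pics/ and viewed, at most 14 in all, crops included, and the job is handed in when it is done.

```bash
mkdir -p pics; cat > h.py <<'E'
import numpy as np, cv2
from workcell import bot
from scipy.spatial.transform import Rotation as R
def snap(n):
    c=bot.camera(n); return c
def world(c):
    d=c["depth"]; K=c["K"]; v,u=np.indices(d.shape)
    p=np.stack([(u-K[0,2])/K[0,0]*d,(v-K[1,2])/K[1,1]*d,d],-1)
    T=c["cam_to_world"]; w=p@T[:3,:3].T+T[:3,3]; w[d==0]=np.nan; return w
E
python3 - <<'E'
from h import *
for n in("scene","side"):
    c=snap(n); cv2.imwrite(f"pics/{n}0.png",c["frame"][:,:,::-1]); np.savez(f"{n}0.npz",**c); print(n,c["cam_to_world"].round(3).tolist(),c["K"][0,0],(c["depth"]>0).mean())
s=bot.state();print(s,bot.grip_depth)
E
```

```text
scene [[-0.322, 0.811, -0.488, 1.079], [0.947, 0.276, -0.166, 0.057], [0.0, -0.515, -0.857, 0.963], [0.0, 0.0, 0.0, 1.0]] 420.4289438544611 0.9961904761904762
side [[-0.966, -0.125, 0.226, 0.385], [-0.258, 0.5, -0.827, 0.646], [-0.01, -0.857, -0.515, 0.544], [0.0, 0.0, 0.0, 1.0]] 395.27757406143695 0.9960119047619047
{'time_s': 0.1, 'joint_pos': array([-1.40146394,  0.42667441,  0.07387757,  1.60652232, -0.03406828,
        1.11079477, -0.06711154]), 'dq': array([-0.00013397,  0.00026282,  0.00094282, -0.00140347, -0.00086936,
        0.00159177, -0.0015764 ]), 'joint_efforts': array([ 7.22885889e-03, -9.37451434e+01,  3.67685482e+00, -4.55052245e+01,
       -4.85074148e-02,  1.67275599e-02, -4.18752666e-05]), 'position': array([0.21151418, 0.64060023, 0.20485221]), 'tool_rot': array([ 1.58766888e-01,  9.87315933e-01, -5.68891419e-04, -3.14205640e-05]), 'force': array([ 0.04370147, -0.16027634,  1.18666963]), 'wrist_torque': array([ 0.03721422, -0.03754645,  0.04658622]), 'grasp_force': 0.0, 'gripper_width': 0.09391190522716206} 0.0188
```

View pics/scene0.png

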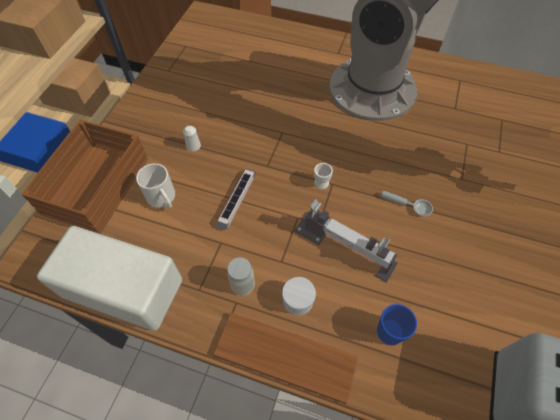

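View pics/side0.png

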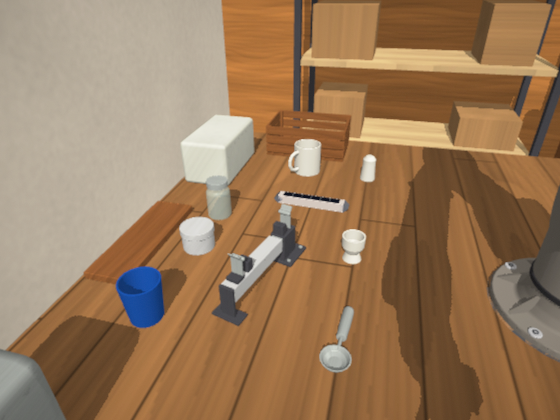

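The scene view shows the holder from (310,225) to (390,265), the lamp at (237,198) and the arm out of view. In the side view the holder runs from (232,290) to (288,240) and the lamp is at (312,201). I'll zoom in to find the pin and the fixed end.

```bash
python3 - <<'E'
from h import *
a=dict(np.load("scene0.npz"));b=dict(np.load("side0.npz"))
A=cv2.resize(a["frame"][190:290,285:415],(780,600),interpolation=cv2.INTER_CUBIC)
B=cv2.resize(b["frame"][195:330,200:320],(533,600),interpolation=cv2.INTER_CUBIC)
cv2.imwrite("pics/z1.png",A[:,:,::-1]);cv2.imwrite("pics/z2.png",B[:,:,::-1])
W=world(a);W2=world(b)
for p in [(310,232),(388,270),(340,235),(370,250),(237,198),(223,220),(250,175)]: print(p,W[p[1],p[0]].round(3))
for p in [(232,312),(290,255),(255,270),(312,201)]: print(p,W2[p[1],p[0]].round(3))
E
```

```text
(310, 232) [ 0.576 -0.034  0.011]
(388, 270) [0.624 0.173 0.029]
(340, 235) [0.592 0.042 0.069]
(370, 250) [0.609 0.118 0.071]
(237, 198) [ 0.548 -0.245  0.023]
(223, 220) [ 0.622 -0.254  0.023]
(250, 175) [ 0.467 -0.239  0.025]
(232, 312) [0.599 0.177 0.018]
(290, 255) [ 0.539 -0.021  0.008]
(255, 270) [0.578 0.103 0.06 ]
(312, 201) [ 0.533 -0.244  0.019]
```

View pics/z1.png

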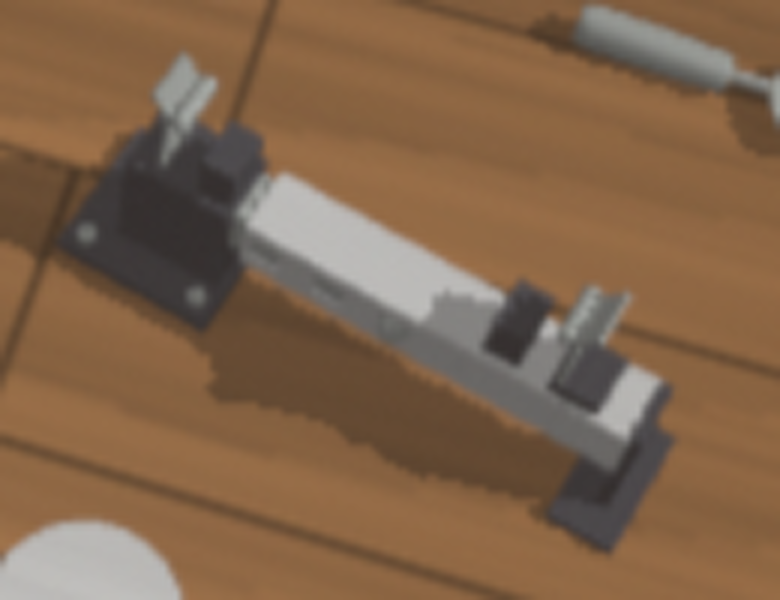

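View pics/z2.png

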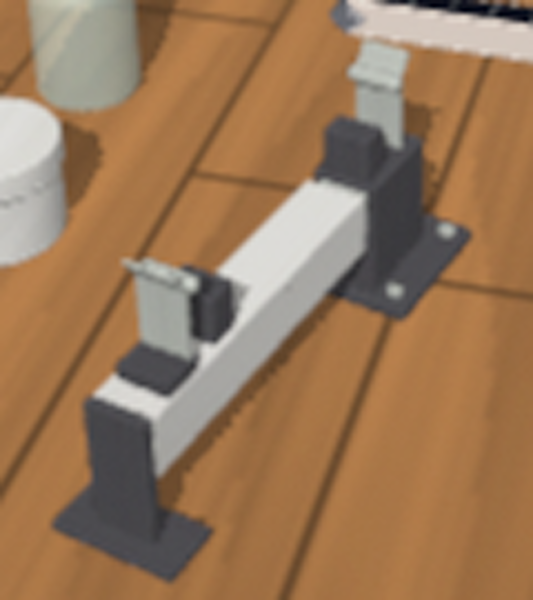

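The pin is at zoom (395,328), i.e. pixel (351,245), on the far (+x) side. The fixed post is at low world y (left in the scene view), the sliding end at right, and the two spare holes show left of the pin.

```bash
cat > m.py <<'E'
from h import *
def meas(a,b,v=True):
    out=[]
    for c in(a,b):
        W=world(c).reshape(-1,3);F=c["frame"].reshape(-1,3).astype(int)
        reg=(W[:,0]>.45)&(W[:,0]<.72)&(W[:,1]>-.08)&(W[:,1]<.24)
        bright=F.min(1)>120
        out.append((W,F,reg,bright))
    return out
E
python3 - <<'E'
from m import *
a=dict(np.load("scene0.npz"));b=dict(np.load("side0.npz"))
O=meas(a,b)
for W,F,reg,br in O:
    m=reg&(abs(W[:,2]-.068)<.004)&br
    P=W[m]; (cx,cy),(w,h),an=cv2.minAreaRect(P[:,:2].astype(np.float32)*1000)
    print("tubetop",m.sum(),P.mean(0).round(4),(cx,cy),(w,h),an)
    q=P[:,:2]-P[:,:2].mean(0);e=np.linalg.svd(q,full_matrices=0)[2][0];e*=np.sign(e[1])
    print("dir",e,np.degrees(np.arctan2(e[1],e[0])))
    n=np.array([e[1],-e[0]]);s=P[:,:2]@n;t=P[:,:2]@e
    print("x off range",np.percentile(s,[1,5,50,95,99]).round(4),"t",np.percentile(t,[0,2,98,100]).round(4))
    dark=reg&(F.max(1)<110)&(W[:,2]>.086)&(W[:,2]<.098)&(F.max(1)-F.min(1)<25)
    D=W[dark]; s=D[:,:2]@n;t=D[:,:2]@e
    for lo in(0,1):
        k=(t<(t.min()+t.max())/2) if lo==0 else (t>(t.min()+t.max())/2)
        print("seat",k.sum(),D[k].mean(0).round(4),s[k].min(),s[k].max(),t[k].min(),t[k].max())
    hi=reg&(W[:,2]>.103)
    D=W[hi]; s=D[:,:2]@n;t=D[:,:2]@e;mid=(t.min()+t.max())/2
    for k in(t<mid,t>mid): print("clip",k.sum(),D[k].mean(0).round(4),D[k,2].max(),s[k].min(),s[k].max(),t[k].min(),t[k].max())
    # lamp
    L=(W[:,0]>.42)&(W[:,0]<.68)&(W[:,1]<-.2)&(W[:,1]>-.3)&(W[:,2]>.018)&(W[:,2]<.035)
    r=cv2.minAreaRect(W[L,:2].astype(np.float32)*1000);print("lamp",L.sum(),W[L].mean(0).round(4),r)
# pin ray onto plane
K=a["K"];T=a["cam_to_world"];d=T[:3,:3]@np.array([(350.8-K[0,2])/K[0,0],(244.7-K[1,2])/K[1,1],1]);o=T[:3,3]
print("pin z=.053",o+d*(.053-o[2])/d[2])
E
```

```text
tubetop 612 [0.5854 0.0724 0.0688] (583.9718017578125, 68.8348388671875) (211.55300903320312, 32.1740837097168) 75.20584106445312
dir [0.25584734 0.9667172 ] 75.17619995116236
x off range [0.5316 0.5333 0.5475 0.5611 0.5623] t [0.1102 0.1502 0.3192 0.3217]
seat 67 [ 0.5657 -0.0102  0.0925] 0.5360745783964064 0.5603536812499532 0.11032069399427152 0.14300766120900882
seat 67 [0.6    0.1172 0.0923] 0.5362430465472195 0.5592228994788211 0.2576250583262703 0.29040457116052293
clip 83 [ 0.5581 -0.0338  0.1146] 0.12361166289995273 0.5337955617875243 0.5612825109694242 0.10136589994697076 0.11874048583054748
clip 77 [0.6035 0.1393 0.1147] 0.12218603294816188 0.53399478785652 0.5610987025799912 0.28060334327195113 0.2975824564182422
lamp 633 [ 0.548  -0.2501  0.0245] ((543.077880859375, -250.88058471679688), (28.341304779052734, 193.309814453125), 87.57146453857422)
tubetop 637 [0.5811 0.0744 0.0685] (581.614990234375, 64.76150512695312) (216.59579467773438, 30.72022247314453) 75.54814910888672
dir [0.22415445 0.97455363] 77.04683793689333
x off range [0.5365 0.5379 0.548  0.5656 0.568 ] t [0.0855 0.1283 0.2977 0.3015]
seat 66 [ 0.5603 -0.009   0.0913] 0.5381209418725729 0.56009784795254 0.10777322858787514 0.12296514186661765
seat 58 [0.589  0.1156 0.0911] 0.5417006124702366 0.5638054572861342 0.23616901218079392 0.2522507065335428
clip 111 [ 0.5554 -0.0365  0.1144] 0.12223994368409508 0.5357179681729596 0.5625534317768256 0.08081190585436038 0.09810427775583591
clip 103 [0.5997 0.1379 0.1122] 0.12299470955905784 0.5409779175523117 0.5678733732929796 0.2592363232649985 0.2768233551208901
lamp 501 [ 0.5354 -0.2496  0.0241] ((538.4807739257812, -253.75621032714844), (31.723363876342773, 190.71055603027344), 87.64665222167969)
pin z=.053 [0.60011842 0.07285503 0.053     ]
```

```bash
python3 -m crank '[[0.07,[0,0,0],0.167],[0.07,[0,0,0],0.167],[0.07,[0,0,0],0.167],[0.07,[0,0,0],0.167],[0.07,[0,0,0],0.167],[0.07,[0,0,0],0.167],[0.07,[0,0,0],0.167],[0.07,[0,0,0],0.167],[0.07,[0,0,0],0.167]]'
cat > go.py <<'E'
from h import *
import sys
s=bot.state();r=R.from_quat(s["tool_rot"]).as_matrix();y=r[:,1]
print("t",s["time_s"],"pos",s["position"].round(4),"yang",np.degrees(np.arctan2(y[1],y[0])).round(2),"tilt z",r[:,2].round(4),"F",s["force"].round(1),"w",round(s["gripper_width"],4),"gf",round(float(s["grasp_force"]),1),"q",s["joint_pos"].round(2))
if len(sys.argv)>4:
    x=np.array(list(map(float,sys.argv[1:4])));a=float(sys.argv[4])
    print("shift tool",(r.T@(x-s["position"])).round(4),"spin",round(float(np.radians((np.degrees(np.arctan2(y[1],y[0]))-a+90)%180-90)),4))
E
python3 go.py .5853 .0743 .205 -14.6
python3 - <<'E'
from h import *
a=dict(np.load("scene0.npz"));W=world(a)
m=((W[...,2]>.02)&(W[...,0]>.3)&(W[...,0]<.9)&(W[...,1]>-.45)&(W[...,1]<.4)).astype(np.uint8)
n,l,st,_=cv2.connectedComponentsWithStats(m)
for i in range(1,n):
    if st[i,4]>40:
        P=W[l==i];print(P.mean(0).round(3),"x",P[:,0].min().round(3),P[:,0].max().round(3),"y",P[:,1].min().round(3),P[:,1].max().round(3),"zmax",P[:,2].max().round(3))
E
```

```text
time_s: 1.23
position: [0.2114, 0.6407, 0.2051]
tool_rot: [0.792, 0.611, -0.0, 0.0]
force: [-0.2, -0.3, -0.1]
gripper_width: 0.0699
grasp_force: 0.0
t 1.225 pos [0.2114 0.6407 0.2051] yang -14.7 tilt z [-2.e-04 -7.e-04 -1.e+00] F [-0.2 -0.3 -0.1] w 0.0699 gf 0.0 q [-1.63  0.45  0.39  1.62 -0.18  1.11 -1.45]
shift tool [-4.531e-01  5.053e-01  4.000e-04] spin -0.0017
[ 0.413 -0.435  0.053] x 0.391 0.427 y -0.45 -0.423 zmax 0.078
[ 0.41  -0.051  0.047] x 0.387 0.438 y -0.075 -0.026 zmax 0.064
[ 0.609 -0.424  0.062] x 0.551 0.639 y -0.45 -0.392 zmax 0.094
[ 0.546 -0.25   0.025] x 0.447 0.637 y -0.268 -0.233 zmax 0.031
[0.588 0.062 0.07 ] x 0.541 0.628 y -0.052 0.178 zmax 0.124
[ 0.849 -0.352  0.12 ] x 0.791 0.9 y -0.45 -0.286 zmax 0.135
[ 0.768 -0.143  0.082] x 0.735 0.79 y -0.176 -0.119 zmax 0.105
[ 0.759 -0.009  0.055] x 0.717 0.793 y -0.048 0.027 zmax 0.061
[0.753 0.212 0.061] x 0.719 0.796 y 0.172 0.247 zmax 0.09
[0.871 0.066 0.021] x 0.853 0.883 y 0.057 0.079 zmax 0.025
[0.889 0.037 0.021] x 0.869 0.9 y 0.018 0.052 zmax 0.023
[0.884 0.129 0.021] x 0.875 0.896 y 0.113 0.142 zmax 0.024
```

```bash
python3 -m crank '[[0.07,[-0.035,0.039,0],0],[0.07,[-0.035,0.039,0],0],[0.07,[-0.035,0.039,0],0],[0.07,[-0.035,0.039,0],0],[0.07,[-0.035,0.039,0],0],[0.07,[-0.035,0.039,0],0],[0.07,[-0.035,0.039,0],0],[0.07,[-0.035,0.039,0],0],[0.07,[-0.035,0.039,0],0],[0.07,[-0.035,0.039,0],0],[0.07,[-0.035,0.039,0],0],[0.07,[-0.035,0.039,0],0],[0.07,[-0.034,0.037,0],0],[0.07,[0,0,0],0]]' >/dev/null
python3 go.py .5853 .0743 .205 -14.6
python3 - <<'E'
from h import *
c=snap("wrist");np.savez("w1.npz",**c);cv2.imwrite("pics/w1.png",c["frame"][:,:,::-1]);print(c["cam_to_world"].round(3).tolist())
E
```

```text
t 2.975 pos [0.5891 0.0715 0.2053] yang -14.7 tilt z [ 3.0e-04 -1.8e-03 -1.0e+00] F [ 0.4  0.7 -0.6] w 0.0703 gf 0.0 q [-0.76  0.34  0.67  1.82 -0.24  1.06 -0.26]
shift tool [ 0.0017 -0.0044  0.0003] spin -0.0018
[[0.967, -0.244, -0.071, 0.609], [-0.254, -0.927, -0.275, 0.151], [0.001, 0.284, -0.959, 0.384], [0.0, 0.0, 0.0, 1.0]]
```

View pics/w1.png

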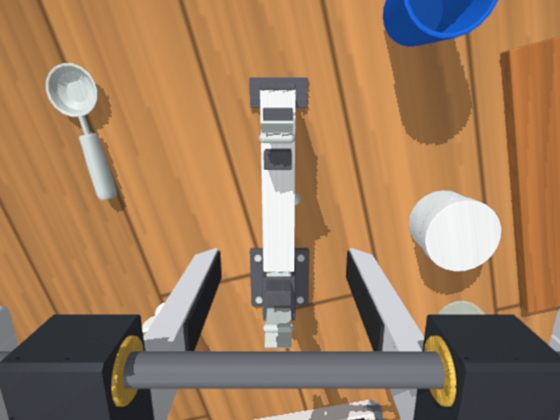

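The wrist view shows the tube almost straight up the image (columns 262–296), the pin at (296,199), the sliding seat at (277,158) and the foot at (279,93). I'll refine from this.

```bash
python3 - <<'E'
from h import *
a=dict(np.load("w1.npz"));K=a["K"];T=a["cam_to_world"]
def ray(u,v,z):
    d=T[:3,:3]@np.array([(u-K[0,2])/K[0,0],(v-K[1,2])/K[1,1],1]);o=T[:3,3];return o+d*(z-o[2])/d[2]
W=world(a);F=a["frame"].astype(int)
C=[];
for v in list(range(175,195))+list(range(206,262)):
    r=F[v,245:310];b=(r.min(1)>150)&(abs(W[v,245:310,2]-.068)<.006)
    u=np.where(b)[0]+245
    if len(u)>20: l=ray(u.min()-.5,v,.068);q=ray(u.max()+.5,v,.068);C.append([*(l[:2]+q[:2])/2,np.linalg.norm(l-q)])
C=np.array(C);vx,vy,x0,y0=cv2.fitLine(C[:,:2].astype(np.float32),cv2.DIST_HUBER,0,.01,.01).ravel()
e=np.array([vx,vy])*np.sign(vy);n=np.array([e[1],-e[0]])
print("ang",np.degrees(np.arctan2(e[1],e[0])),"width",np.median(C[:,2]),"s",n@[x0,y0])
p=ray(297,199,.053);print("pin",p,"s",n@p[:2],"t",e@p[:2])
G=F[185:215,285:310];print(G.sum(2)[:, :][::2]//3)
seat=(F.max(2)<75)&(abs(W[...,2]-.092)<.006)
k,l,st,ct=cv2.connectedComponentsWithStats(seat.astype(np.uint8))
for i in range(1,k):
    if st[i,4]>60: P=W[l==i];t=P[:,:2]@e;s=P[:,:2]@n;print("seat",st[i],P.mean(0).round(4),t.min(),t.max(),s.min(),s.max())
s=bot.state()["position"];print("tcp s,t",n@s[:2],e@s[:2])
E
```

```text
ang 75.64797 width 0.029612631522272972 s 0.5475616
pin [0.60137883 0.06609583 0.053     ] s 0.5662266863285333 t 0.21310206114236233
[[185 185 185 185 185 183 182 184 179 154 110  95  97  99  97  97  96  95
   97  96  96  96  97  97  98]
 [186 185 184 185 185 184 183 184 179 155 110  96  97  98  98  98  97  95
   96  96  96  96  96  97  98]
 [184 184 183 183 182 181 180 181 178 154 112  94  97  99  97  97  96  95
   95  96  96  97  96  97  97]
 [187 198 198 200 217 234 237 230 190 152 109  95  97  98  99  99  97  97
   96  96  96  96  96  96  96]
 [241 245 245 245 246 246 245 239 207 165 124 111 109 101  97  98  97  96
   97  95  96  96  96  96  97]
 [245 245 244 244 245 244 244 246 244 216 145 121 120 117 110 101  98  97
   97  97  95  95  97  97  96]
 [245 245 244 244 245 244 244 245 242 205 147 133 128 121 117 109 100  96
   97  96  96  95  96  96  96]
 [245 245 244 244 245 244 244 245 242 210 158 144 135 126 123 111 100  98
   97  96  96  97  95  96  96]
 [245 245 244 244 244 244 244 245 242 211 161 153 151 131 121 107  99  98
   97  98  96  97  96  96  95]
 [245 245 244 244 244 244 244 246 243 210 160 146 134 116 105  99  99  99
   98  97  97  96  96  96  95]
 [245 245 244 244 244 244 244 246 242 193 128 113 105  99  99  99  98  98
   97  99  98  97  97  96  96]
 [245 245 244 244 244 244 245 247 242 186 112  93  96  99 100  99  99  98
   98  99  98  98  96  96  96]
 [245 245 244 244 244 245 245 247 242 188 115  94  98  99  98  99  99  98
  100  99  99  99  97  96  96]
 [245 245 244 244 244 245 245 247 243 188 114  95  99 100  98  98  99  99
   98  99  98  99  98  97  96]
 [245 245 244 243 244 245 245 246 242 187 114  94  97  99  99  99  99  99
   99  99  98  99  98  97  97]]
seat [269 150  22  16 244] [0.5976 0.1151 0.0915] 0.252366459812027 0.2646361190713831 0.5411129470206174 0.5587481909713501
tcp s,t 0.5515476282501381 0.2173968476584582
```

```bash
python3 -m crank '[[0.07,[-0.0024,-0.004,0],-0.006],[0.07,[0,0,0.03],0],[0.07,[0,0,0.03],0],[0.07,[0,0,0.03],0],[0.07,[0,0,0.03],0],[0.07,[0,0,0.02],0],[0.07,[0,0,0.02],0],[0.07,[0,0,0.011],0],[0.07,[0,0,0],0],[0.07,[0,0,0],0]]' >/dev/null
python3 go.py .5837 .0727 .034 -14.35
python3 - <<'E'
from h import *
c=snap("wrist");np.savez("w2.npz",**c);cv2.imwrite("pics/w2.png",cv2.resize(c["frame"][60:360,160:460],(600,600))[:,:,::-1])
E
```

```text
t 4.275 pos [0.5839 0.0744 0.0351] yang -14.05 tilt z [ 8.e-04  2.e-04 -1.e+00] F [0.2 0.4 0.6] w 0.0702 gf 0.0 q [-0.65  0.55  0.54  1.96 -0.41  0.74 -0.11]
shift tool [-0.0017  0.0002  0.0011] spin 0.0052
```

View pics/w2.png

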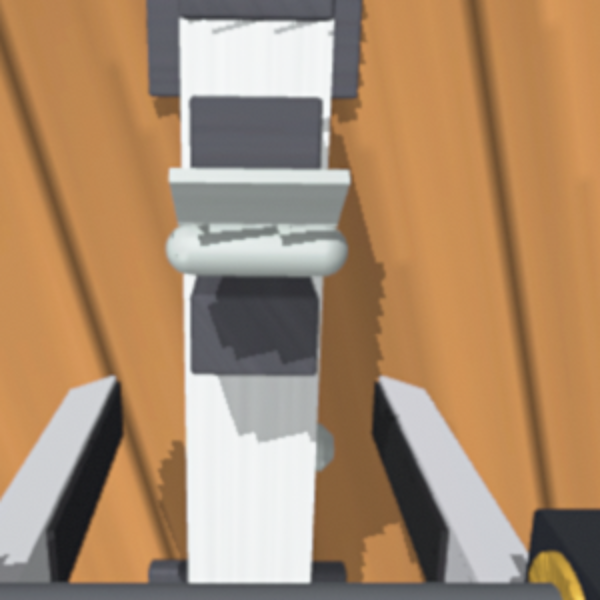

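The pin is at crop (323,447), full-image (321.5,283.5), between the open fingers (crop columns 122–375).

```bash
python3 - <<'E'
from h import *
a=dict(np.load("w2.npz"));K=a["K"];T=a["cam_to_world"]
s=bot.state();r=R.from_quat(s["tool_rot"]).as_matrix()
def ray(u,v,z):
    d=T[:3,:3]@np.array([(u-K[0,2])/K[0,0],(v-K[1,2])/K[1,1],1]);o=T[:3,3];return o+d*(z-o[2])/d[2]
for v in(274,283.5,293):print(v,(r.T@(ray(322,v,.053)-s["position"])).round(4))
for u,v in((255,247),(319,247)):print("tube edge",(r.T@(ray(u,v,.068)-s["position"])).round(4))
W=world(a);print("seat top",[(r.T@(W[v,277]-s["position"])).round(4) for v in(208,225,240,245)])
E
```

```text
274 [ 0.0016  0.0193 -0.0178]
283.5 [-0.0038  0.0194 -0.0178]
293 [-0.0092  0.0196 -0.0178]
tube edge [ 0.0224 -0.0132 -0.0328]
tube edge [ 0.0224  0.0157 -0.0328]
seat top [array([ 0.0473, -0.0027, -0.0568]), array([ 0.0411, -0.0027, -0.0577]), array([ 0.0349, -0.0028, -0.0569]), array([ 0.0331, -0.0028, -0.0574])]
```

```bash
python3 -m crank '[[0.07,[-0.0035,0.001,0.001],0.005],[0.07,[0,0,0],0],[0.06,[0,0,0],0],[0.05,[0,0,0],0],[0.04,[0,0,0],0],[0.02,[0,0,0],0],[0.02,[0,0,0],0],[0.02,[0,0,0],0]]' 
python3 go.py .5837 .0727 .034 -14.35
```

```text
time_s: 5.32
position: [0.5839, 0.0708, 0.0335]
tool_rot: [0.79, 0.613, 0.0, 0.0]
force: [4.7, -0.2, -0.1]
gripper_width: 0.0292
grasp_force: 30.1
t 5.325 pos [0.5839 0.0708 0.0335] yang -14.33 tilt z [ 4.e-04 -0.e+00 -1.e+00] F [ 4.7 -0.2 -0.1] w 0.0292 gf 30.1 q [-0.64  0.55  0.54  1.96 -0.41  0.73 -0.11]
shift tool [ 0.0018 -0.0006 -0.0005] spin 0.0003
```

```bash
python3 -m crank '[[0.02,[0.002,0,0],0],[0.02,[0.002,0,0],0],[0.02,[0.002,0,0],0],[0.02,[0.002,0,0],0],[0.02,[0,0,0],0]]' ; python3 go.py
```

```text
time_s: 5.95
position: [0.585, 0.075, 0.0335]
tool_rot: [0.791, 0.612, -0.001, 0.001]
force: [-2.1, -15.9, 6.0]
gripper_width: 0.0298
grasp_force: 30.0
t 5.95 pos [0.585  0.075  0.0335] yang -14.48 tilt z [-0.001  -0.0032 -1.    ] F [ -2.1 -15.9   6. ] w 0.0298 gf 30.0 q [-0.65  0.56  0.54  1.96 -0.41  0.74 -0.12]
```

```bash
cat > seat.py <<'E'
from h import *
c=snap("wrist");np.savez("w3.npz",**c);cv2.imwrite("pics/w3.png",cv2.resize(c["frame"][60:360,160:460],(600,600))[:,:,::-1])
e=np.array([.2479,.9688]);n=np.array([.9688,-.2479]);W=world(c);F=c["frame"].astype(int)
m=(F.max(2)<95)&(F.max(2)-F.min(2)<25)&(abs(W[...,2]-.092)<.003)
t=W[m][:,:2]@e; s=W[m][:,:2]@n;k=(abs(s-.5477)<.013)&(t>.2)&(t<.33);p=bot.state()["position"][:2]
print("seat n",k.sum(),"near/far",np.percentile(t[k],[2,98]).round(4),"tcp t",(p@e).round(4),"s",(p@n).round(4))
E
python3 seat.py; python3 - <<'E'
from h import *
c=np.load("w2.npz");c=dict(c);e=np.array([.2479,.9688]);n=np.array([.9688,-.2479]);W=world(c);F=c["frame"].astype(int)
m=(F.max(2)<95)&(F.max(2)-F.min(2)<25)&(abs(W[...,2]-.092)<.003)
t=W[m][:,:2]@e; s=W[m][:,:2]@n;k=(abs(s-.5477)<.013)&(t>.2)&(t<.33);print("start",k.sum(),np.percentile(t[k],[2,98]).round(4))
E
```

```text
seat n 1677 near/far [0.2562 0.2689] tcp t 0.2177 s 0.5481
start 1778 [0.2499 0.2646]
```

View pics/w3.png

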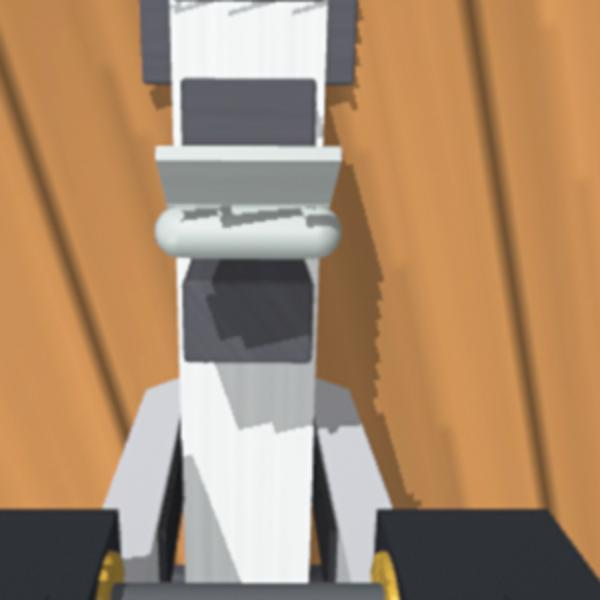

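The grip is on the tube and the pin is under the right pad. The seat has moved about 4.3 mm, as much as the TCP, so the tube is released. I'll go on pulling.

```bash
python3 -m crank '[[0.02,[0.002,0,0],0],[0.02,[0.002,0,0],0],[0.02,[0.002,0,0],0],[0.02,[0.002,0,0],0],[0.02,[0.002,0,0],0],[0.02,[0.002,0,0],0],[0.02,[0.002,0,0],0],[0.02,[0,0,0],0]]' >/dev/null; python3 go.py; python3 seat.py
```

```text
t 7.0 pos [0.5893 0.0915 0.0336] yang -14.35 tilt z [ 4.e-04 -7.e-04 -1.e+00] F [ 4.1 -5.7  0.2] w 0.0299 gf 30.0 q [-0.67  0.57  0.54  1.94 -0.42  0.74 -0.14]
seat n 1795 near/far [0.2714 0.2859] tcp t 0.2348 s 0.5482
```

```bash
python3 -m crank '[[0.02,[0.001,0,0],0],[0.02,[0.001,0,0],0],[0.02,[0.001,0,0],0],[0.02,[0.001,0,0],0],[0.02,[0.001,0,0],0],[0.02,[0.001,0,0],0],[0.02,[0.001,0,0],0],[0.02,[0.001,0,0],0],[0.02,[0,0,0],0]]' >/dev/null; python3 go.py; python3 -m crank '[[0.02,[0.001,0,0],0],[0.02,[0.001,0,0],0],[0.02,[0,0,0],0]]' >/dev/null; python3 go.py; python3 seat.py
```

```text
t 8.175 pos [0.5915 0.1    0.0336] yang -14.32 tilt z [ 8.e-04 -1.e-04 -1.e+00] F [ 4.6 -2.5  0.4] w 0.0298 gf 30.0 q [-0.68  0.57  0.54  1.94 -0.42  0.75 -0.15]
t 8.55 pos [0.5919 0.1015 0.0336] yang -14.34 tilt z [ 6.e-04 -5.e-04 -1.e+00] F [ 4.  -4.7 -0.5] w 0.0297 gf 30.0 q [-0.68  0.57  0.54  1.93 -0.42  0.75 -0.16]
seat n 1761 near/far [0.2816 0.2962] tcp t 0.245 s 0.5482
```

```bash
for i in 1 2; do python3 -m crank '[[0.02,[-0.001,0,0],0],[0.02,[-0.001,0,0],0],[0.02,[0,0,0],0]]' >/dev/null; python3 go.py; done; python3 - <<'E'
from h import *
c=snap("scene");cv2.imwrite("pics/z3.png",cv2.resize(c["frame"][190:290,285:415],(780,600),interpolation=cv2.INTER_CUBIC)[:,:,::-1])
E
```

```text
t 8.975 pos [0.5916 0.1005 0.0336] yang -14.3 tilt z [ 1.e-03  4.e-04 -1.e+00] F [ 5.5 -1.2 -1.5] w 0.0297 gf 30.0 q [-0.68  0.57  0.54  1.94 -0.42  0.75 -0.15]
t 9.35 pos [0.5911 0.0987 0.0336] yang -14.3 tilt z [ 1.1e-03  6.0e-04 -1.0e+00] F [ 6.4  0.1 -2.4] w 0.0301 gf 30.0 q [-0.68  0.57  0.54  1.94 -0.42  0.75 -0.15]
```

View pics/z3.png

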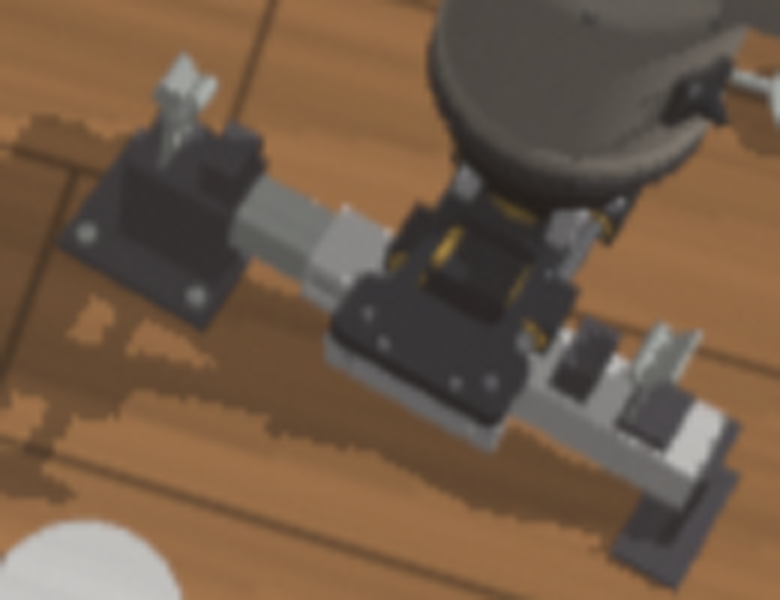

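The gripper body hides the pin in this view. I'll feel for the lock a little further.

```bash
for i in 1 2; do python3 -m crank '[[0.02,[-0.001,0,0],0],[0.02,[0,0,0],0]]' >/dev/null; python3 go.py; done; python3 seat.py
```

```text
t 9.65 pos [0.5911 0.0985 0.0336] yang -14.27 tilt z [ 0.0014  0.0012 -1.    ] F [ 7.1  4.3 -4.2] w 0.03 gf 30.0 q [-0.68  0.57  0.54  1.94 -0.42  0.75 -0.15]
t 9.9 pos [0.591  0.0982 0.0336] yang -14.24 tilt z [ 0.0017  0.0018 -1.    ] F [ 8.4  7.3 -5.4] w 0.0296 gf 30.0 q [-0.68  0.57  0.54  1.94 -0.42  0.74 -0.15]
seat n 1720 near/far [0.2802 0.2929] tcp t 0.2416 s 0.5482
```

The tube is locked: further back-pressure raises the force with no motion, near +29 mm. I'll relax, release, rise and check.

```bash
python3 -m crank '[[0.02,[0.0015,0,0],0],[0.02,[0.0015,0,0],0],[0.07,[0,0,0],0],[0.07,[0,0,0],0],[0.07,[0,0,0],0],[0.07,[0,0,0],0],[0.07,[0,0,-0.02],0],[0.07,[0,0,-0.03],0],[0.07,[0,0,-0.03],0],[0.07,[0,0,-0.03],0],[0.07,[0,0,-0.03],0],[0.07,[0,0,-0.03],0],[0.07,[0,0,0],0]]' >/dev/null; python3 go.py; python3 seat.py; python3 - <<'E'
from h import *
c=dict(np.load("w3.npz"));cv2.imwrite("pics/w4.png",cv2.resize(c["frame"][60:360,160:460],(600,600))[:,:,::-1])
b=dict(np.load("side0.npz"));a=dict(np.load("scene0.npz"))
# lamp via scene & side edge masks
for c in(a,b):
    W=world(c);P=W.reshape(-1,3);F=c["frame"].astype(int)
    box=((W[...,0]>.42)&(W[...,0]<.68)&(W[...,1]<-.22)&(W[...,1]>-.29)&(W[...,2]>.006)&(W[...,2]<.04))
    u=np.argwhere(box);print(u.min(0),u.max(0),box.sum())
E
```

```text
t 11.575 pos [0.592  0.0988 0.2068] yang -14.36 tilt z [ 0.004   0.0018 -1.    ] F [-0.2  0.3 -0.5] w 0.0701 gf 0.0 q [-0.8   0.35  0.67  1.81 -0.25  1.06 -0.29]
seat n 326 near/far [0.2817 0.294 ] tcp t 0.2423 s 0.5483
[168 216] [235 255] 751
[190 274] [210 348] 787
```

View pics/w4.png

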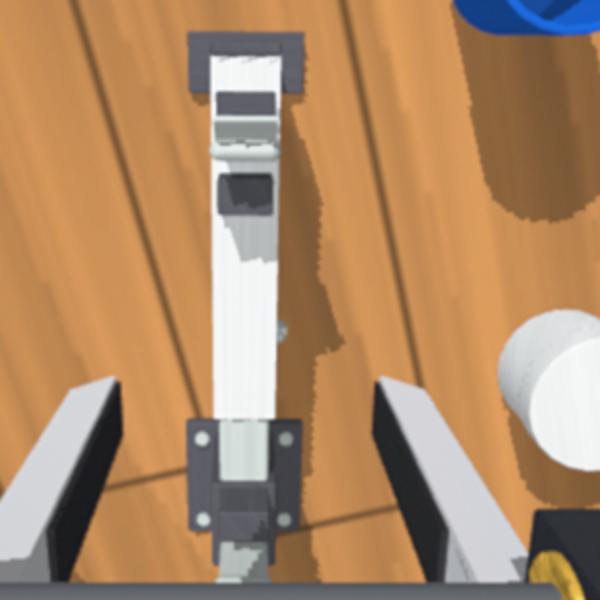

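The pin stands out at crop (283,331), and both seats are visible, at (245,195) and (245,500).

```bash
python3 - <<'E'
from h import *
c=dict(np.load("w3.npz"));W=world(c);F=c["frame"].astype(int);e=np.array([.2479,.9688]);n=np.array([.9688,-.2479])
for z0,z1 in((.086,.098),(.1045,.1135)):
  m=(W[...,2]>z0)&(W[...,2]<z1)&(abs(W[...,:2]@n-.548)<.02)
  k,l,st,ct=cv2.connectedComponentsWithStats(m.astype(np.uint8))
  for i in range(1,k):
    if st[i,4]>40:
        P=W[l==i];t=P[:,:2]@e;s=P[:,:2]@n;print(z0,st[i],P[:,2].mean().round(4),"t",np.percentile(t,[2,50,98]).round(4),"s",np.percentile(s,[2,98]).round(4))
K=c["K"];T=c["cam_to_world"]
def ray(u,v,z):
    d=T[:3,:3]@np.array([(u-K[0,2])/K[0,0],(v-K[1,2])/K[1,1],1]);o=T[:3,3];return o+d*(z-o[2])/d[2]
p=ray(160+284/2,60+331/2,.053)[:2];print("pin t,s",p@e,p@n)
E
python3 go.py .541 -.2523 .205 -92.4
```

```text
0.086 [269 148  28  20 557] 0.0918 t [0.2781 0.2865 0.294 ] s [0.5371 0.5598]
0.086 [270 312  25  18 417] 0.0913 t [0.1198 0.129  0.1352] s [0.5361 0.5585]
0.086 [270 340  24   8 173] 0.0916 t [0.1019 0.1028 0.1037] s [0.5359 0.5586]
0.1045 [265 125  36  16 457] 0.1115 t [0.302  0.3074 0.3126] s [0.5357 0.561 ]
0.1045 [268 348  29   3  83] 0.1093 t [0.1088 0.1104 0.1114] s [0.5352 0.5599]
pin t,s 0.21312147557090086 0.5680291359957739
t 11.625 pos [0.5912 0.0989 0.2053] yang -14.33 tilt z [ 0.0022  0.0012 -1.    ] F [-0.4  0.8 -0.5] w 0.0695 gf 0.0 q [-0.8   0.35  0.67  1.81 -0.25  1.06 -0.29]
shift tool [-3.527e-01  3.830e-02 -3.000e-04] spin 1.3625
```

```bash
python3 -m crank '[[0.07,[-0.044,0.005,0],0],[0.07,[-0.044,0.005,0],0],[0.07,[-0.044,0.005,0],0],[0.07,[-0.044,0.005,0],0],[0.07,[-0.044,0.005,0],0],[0.07,[-0.044,0.005,0],0],[0.07,[-0.044,0.005,0],0],[0.07,[-0.044,0.004,0],0],[0.07,[0,0,0],0.17],[0.07,[0,0,0],0.17],[0.07,[0,0,0],0.17],[0.07,[0,0,0],0.17],[0.07,[0,0,0],0.17],[0.07,[0,0,0],0.17],[0.07,[0,0,0],0.17],[0.07,[0,0,0],0.17],[0.07,[0,0,0],0]]' >/dev/null; python3 go.py .541 -.2523 .205 -92.4; python3 - <<'E'
from h import *
c=snap("wrist");np.savez("w5.npz",**c);cv2.imwrite("pics/w5.png",c["frame"][:,:,::-1])
W=world(c);F=c["frame"].astype(int)
m=(abs(W[...,2]-.022)<.012)&(W[...,0]>.4)&(W[...,0]<.7)&(W[...,1]>-.3)&(W[...,1]<-.2)
print(cv2.minAreaRect(W[m][:,:2].astype(np.float32)*1000),m.sum())
u=np.argwhere(m);print(u.min(0),u.max(0))
m&=W[...,2]>.02;P=W[m];print(cv2.minAreaRect(P[:,:2].astype(np.float32)*1000),P[:,2].mean())
E
```

```text
t 13.75 pos [ 0.541  -0.2517  0.203 ] yang -92.21 tilt z [-1.6e-03 -5.0e-04 -1.0e+00] F [-0.4  0.1  0.2] w 0.0701 gf 0.0 q [-0.47  0.51  1.1   1.83 -0.5   1.12 -0.8 ]
shift tool [ 0.      0.0007 -0.002 ] spin 0.0033
((538.4561157226562, -255.0916748046875), (25.482986450195312, 199.98414611816406), 87.36538696289062) 4421
[ 94 274] [274 299]
((539.2879638671875, -255.23031616210938), (25.328113555908203, 184.45001220703125), 87.33992767333984) 0.024217676227904373
```

View pics/w5.png

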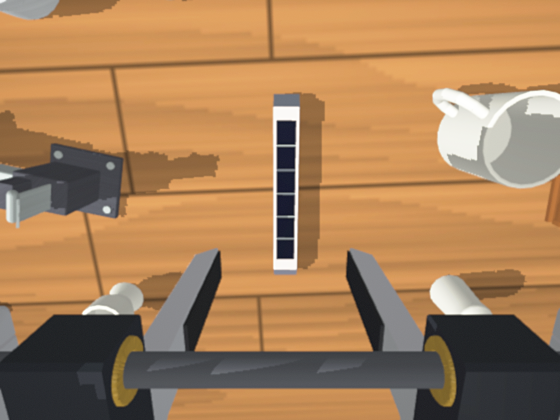

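The lamp stands straight up the image at columns 274–299, rows 94–274. It measures 200 × 25.5 mm, as specified. Descending on it.

```bash
python3 -m crank '[[0.07,[-0.0024,0.0035,0],0.007],[0.07,[0,0,0.03],0],[0.07,[0,0,0.03],0],[0.07,[0,0,0.03],0],[0.07,[0,0,0.03],0],[0.07,[0,0,0.03],0],[0.07,[0,0,0.02],0],[0.06,[0,0,0.015],0],[0.06,[0,0,0.01],0],[0.06,[0,0,0.002],0],[0.06,[0,0,0],0]]' >/dev/null; python3 go.py .5385 -.2551 .005 -92.6
```

```text
t 15.175 pos [ 0.5392 -0.2554  0.0069] yang -92.65 tilt z [ 5.e-04 -2.e-04 -1.e+00] F [0.7 0.7 0.2] w 0.06 gf 0.0 q [-0.27  0.72  0.83  1.96 -0.76  0.8  -0.61]
shift tool [-0.0007 -0.0003  0.0019] spin -0.0008
```

```bash
python3 -m crank '[[0.06,[-0.0007,0,0.003],0],[0.06,[0,0,0],0],[0.04,[0,0,0],0],[0.03,[0,0,0],0],[0.01,[0,0,0],0],[0.01,[0,0,0],0],[0.01,[0,0,0],0],[0.01,[0,0,0],0]]' >/dev/null; python3 go.py; python3 -m crank '[[0.01,[0,0,-0.01],0],[0.01,[0,0,-0.03],0],[0.01,[0,0,-0.03],0],[0.01,[0,0,-0.03],0],[0.01,[0,0,-0.03],0],[0.01,[0,0,-0.03],0],[0.01,[0,0,0],0]]' >/dev/null; python3 go.py .5821 .0644 .18 -14.35; python3 - <<'E'
from h import *
c=snap("wrist");np.savez("w6.npz",**c)
W=world(c);s=bot.state();r=R.from_quat(s["tool_rot"]).as_matrix();P=(W-s["position"])@r
print(P[::40,285].round(3).tolist()[:6])
m=(abs(P[...,1])<.02)&(P[...,2]>-.03)&(P[...,2]<.01)&(P[...,0]<.13)&(P[...,0]>.02)
x=P[m];f=x[:,2]<-.015;print(m.sum(),x.max(0),"z top",np.median(x[f,2]),cv2.minAreaRect(x[f][:,:2].astype(np.float32)*1000))
E
```

```text
t 16.175 pos [ 0.5382 -0.2552  0.0035] yang -92.65 tilt z [-0.e+00  1.e-04 -1.e+00] F [-0.1  1.2  1.4] w 0.0261 gf 30.0 q [-0.27  0.73  0.83  1.97 -0.76  0.79 -0.61]
t 17.05 pos [ 0.539  -0.2558  0.1657] yang -92.66 tilt z [ 3.1e-03 -6.0e-04 -1.0e+00] F [ 1.2  0.8 -0.9] w 0.0259 gf 30.0 q [-0.43  0.54  1.06  1.87 -0.54  1.05 -0.77]
shift tool [ 0.0282 -0.3218 -0.0144] spin -1.3668
[[0.175, 0.003, 0.164], [0.144, 0.003, 0.164], [0.095, 0.002, -0.016], [0.078, 0.002, -0.023], [0.061, 0.002, -0.023], [0.042, 0.002, -0.022]]
9974 [ 0.10102375  0.01439524 -0.00884895] z top -0.022290489650680822 ((58.725929260253906, 1.3342714309692383), (26.093650817871094, 77.43777465820312), 89.97709655761719)
```

```bash
python3 -m crank '[[0.01,[0.0035,-0.040,-0.002],0],[0.01,[0.0035,-0.040,-0.002],0],[0.01,[0.0035,-0.040,-0.002],0],[0.01,[0.0035,-0.040,-0.002],0],[0.01,[0.0035,-0.040,-0.002],0],[0.01,[0.0035,-0.040,-0.002],0],[0.01,[0.0035,-0.040,-0.002],0],[0.01,[0.0035,-0.042,0],0],[0.01,[0,0,0],-0.171],[0.01,[0,0,0],-0.171],[0.01,[0,0,0],-0.171],[0.01,[0,0,0],-0.171],[0.01,[0,0,0],-0.171],[0.01,[0,0,0],-0.171],[0.01,[0,0,0],-0.171],[0.01,[0,0,0],-0.17],[0.01,[0,0,0],0],[0.01,[0,0,0],0]]' >/dev/null; python3 go.py .582 .064 .135 -14.35
```

```text
t 19.35 pos [0.5808 0.0649 0.177 ] yang -14.57 tilt z [-8.e-04 -3.e-04 -1.e+00] F [-0.   0.8 -1.8] w 0.0258 gf 30.0 q [-0.83  0.39  0.78  1.88 -0.32  1.01 -0.17]
shift tool [-0.0006  0.0014  0.042 ] spin -0.0038
```

Lower to just above the clips and check alignment against lips and lamp ends from the views.

```bash
python3 -m crank '[[0.01,[-0.0006,0.0014,0.015],-0.004],[0.01,[0,0,0.015],0],[0.01,[0,0,0.012],0],[0.01,[0,0,0],0],[0.01,[0,0,0],0]]' >/dev/null; python3 go.py .582 .064 .135 -14.35; python3 - <<'E'
from h import *
e=np.array([.2479,.9688]);n=np.array([.9688,-.2479])
c=snap("wrist");np.savez("w7.npz",**c);W=world(c);t=W[...,:2]@e;s=W[...,:2]@n
for z0,z1,nm in((.138,.146,"ridge"),(.15,.162,"top"),(.105,.1225,"clip")):
    m=(W[...,2]>z0)&(W[...,2]<z1)&(abs(s-.548)<.02)&(t>.22)&(t<.36)
    if m.sum(): print(nm,m.sum(),np.percentile(t[m],[1,99]).round(4),np.percentile(s[m],[1,99]).round(4))
b=snap("side");cv2.imwrite("pics/s7.png",cv2.resize(b["frame"][170:345,180:340],(548,600),interpolation=cv2.INTER_CUBIC)[:,:,::-1])
E
```

```text
t 19.975 pos [0.5825 0.0641 0.1356] yang -14.12 tilt z [ 1.e-04 -2.e-04 -1.e+00] F [ 0.9  0.9 -1.5] w 0.026 gf 30.0 q [-0.79  0.44  0.74  1.91 -0.37  0.93 -0.12]
shift tool [-0.0002 -0.0004  0.0006] spin 0.0041
ridge 238 [0.3038 0.3066] [0.535 0.56 ]
top 9813 [0.221 0.3  ] [0.5351 0.5604]
clip 937 [0.3105 0.3191] [0.5366 0.5601]
```

View pics/s7.png

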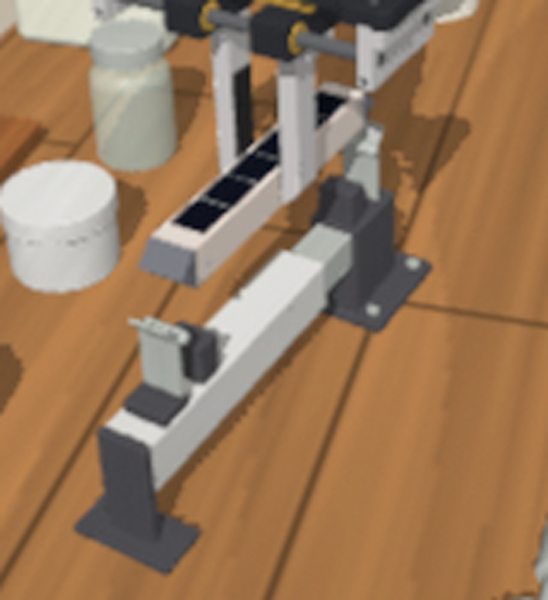

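The lamp hangs level and in line above the clips, centred within about 1 mm of the seat. Pressing it down.

```bash
python3 -m crank '[[0.01,[0,0,0.008],0],[0.01,[0,0,0.008],0],[0.01,[0,0,0.004],0],[0.01,[0,0,0.003],0],[0.01,[0,0,0.003],0],[0.01,[0,0,0],0]]' >/dev/null; python3 go.py;  python3 -m crank '[[0.01,[0,0,0.003],0],[0.01,[0,0,0.003],0],[0.01,[0,0,0.003],0],[0.01,[0,0,0],0]]' >/dev/null; python3 go.py
```

```text
t 20.825 pos [0.5822 0.0642 0.1093] yang -14.1 tilt z [-2.e-04 -2.e-04 -1.e+00] F [ 0.6 -0.2 -1.8] w 0.0259 gf 30.0 q [-0.77  0.47  0.72  1.93 -0.4   0.88 -0.09]
t 21.325 pos [0.5823 0.0642 0.1003] yang -14.1 tilt z [ 1.e-04 -1.e-04 -1.e+00] F [ 2.3 -0.2 -2.7] w 0.0258 gf 30.0 q [-0.76  0.49  0.71  1.94 -0.41  0.87 -0.09]
```

```bash
python3 -m crank '[[0.01,[0,0,0.002],0],[0.01,[0,0,0.002],0],[0.01,[0,0,0],0]]' >/dev/null; python3 go.py;  python3 -m crank '[[0.01,[0,0,0.002],0],[0.01,[0,0,0.001],0],[0.01,[0,0,0],0]]' >/dev/null; python3 go.py; python3 - <<'E'
from h import *
e=np.array([.2479,.9688]);n=np.array([.9688,-.2479])
c=snap("wrist");np.savez("w8.npz",**c);W=world(c);t=W[...,:2]@e;s=W[...,:2]@n
for a in(.235,.26,.285):
    m=(abs(t-a)<.004)&(abs(s-.548)<.008)&(W[...,2]>.08);print(a,"lamp top z",np.median(W[m][:,2]).round(4))
b=snap("side");cv2.imwrite("pics/s8.png",cv2.resize(b["frame"][170:345,180:340],(548,600),interpolation=cv2.INTER_CUBIC)[:,:,::-1])
E
```

```text
t 21.7 pos [0.5818 0.0642 0.096 ] yang -14.09 tilt z [-1.e-03 -3.e-04 -1.e+00] F [ 0.1 -0.2 -5.8] w 0.0257 gf 30.0 q [-0.76  0.49  0.7   1.94 -0.41  0.86 -0.08]
t 22.075 pos [0.5822 0.0643 0.0953] yang -14.11 tilt z [-5.0e-04  1.9e-03 -1.0e+00] F [-16.1   0.2  38.3] w 0.0258 gf 30.0 q [-0.76  0.49  0.7   1.94 -0.42  0.86 -0.08]
0.235 lamp top z 0.208
0.26 lamp top z 0.1166
0.285 lamp top z 0.1159
```

The lamp top reads 0.116 m, so it is seated (92 + 24 mm), and it bottomed out firmly. Relaxing and letting go.

```bash
python3 -m crank '[[0.01,[0,0,-0.001],0],[0.01,[0,0,-0.001],0],[0.06,[0,0,0],0],[0.06,[0,0,0],0],[0.06,[0,0,0],0],[0.06,[0,0,-0.01],0],[0.06,[0,0,-0.03],0],[0.06,[0,0,-0.03],0],[0.06,[0,0,-0.03],0],[0.06,[0,0,-0.03],0],[0.06,[-0.04,0,-0.02],0],[0.06,[-0.05,0,0],0],[0.06,[-0.05,0,0],0],[0.06,[-0.05,0,0],0],[0.06,[-0.05,0,0],0],[0.06,[-0.03,0,0],0],[0.06,[0,0,0],0],[0.06,[0,0,0],0]]' >/dev/null; python3 go.py; python3 - <<'E'
from h import *
e=np.array([.2479,.9688]);n=np.array([.9688,-.2479]);O=[]
for nm,(r0,r1,c0,c1) in(("scene",(185,285,285,415)),("side",(190,340,190,330))):
    c=snap(nm);W=world(c);t=W[...,:2]@e-.2067;s=W[...,:2]@n
    for a in(-.075,-.04,0,.04,.075):
        m=(abs(t-a)<.006)&(abs(s-.548)<.008)&(W[...,2]>.06);print(nm,a,np.median(W[m][:,2]).round(4))
    O.append(cv2.resize(c["frame"][r0:r1,c0:c1],(400,400),interpolation=cv2.INTER_CUBIC))
    L=np.load(nm+"0.npz")["frame"].astype(int);cv2.imwrite("pics/x.png",np.abs(c["frame"]-L).astype(np.uint8))
cv2.imwrite("pics/f.png",np.hstack(O)[:,:,::-1])
E
```

```text
t 24.425 pos [ 0.5167 -0.1971  0.2458] yang -14.09 tilt z [ 2.e-04  3.e-04 -1.e+00] F [-1.6 -0.1 -0.2] w 0.0598 gf 0.0 q [-0.51  0.26  0.91  1.87 -0.23  1.12  0.25]
scene -0.075 0.1171
scene -0.04 0.1173
scene 0 0.1167
scene 0.04 0.117
scene 0.075 0.116
side -0.075 0.0786
side -0.04 0.0918
side 0 0.117
side 0.04 0.1166
side 0.075 0.1169
```

View pics/f.png

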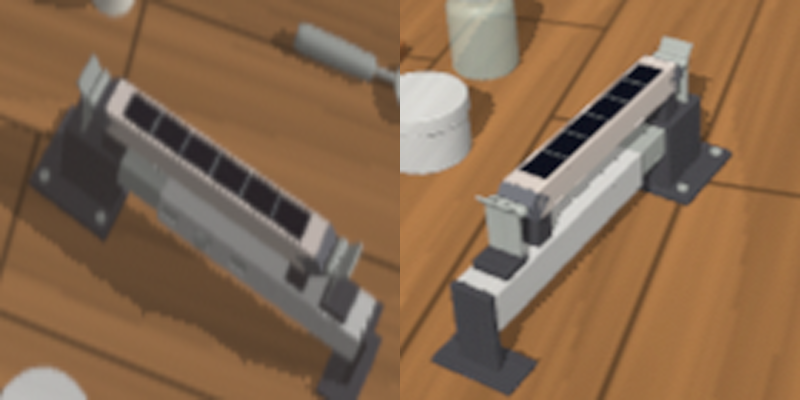

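The lamp sits level (top about 0.117 m along its whole length) between both clips, panel up, and the arm is clear.

```bash
python3 -c "
from workcell import bot
print(bot.close_job())"
```

```text
the job is handed in; nothing more can be done
None
```

The holder is set to the next hole, the lamp is seated level, panel up, between both clips, and the job is handed in with the arm clear at about 24.5 s; the one tight moment was 38 N read at the wrist as the lamp bottomed out.

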